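# Mount the temperature probe in its guide stand

## Robot

A 6-joint arm with a two-finger parallel gripper is mounted at the origin on a cart in front of the work surface, level with it; the furniture and walls round the work are solid. World frame = base frame: x ahead of the robot, y to its left, z up, the work surface at z = 0. Lengths are in m, angles in rad, forces in N, time in s.
With the tool pointing down it reaches from about 0.425 to 0.95 m from the base axis. Payload 3.5 kg.
Tool frame: the origin (TCP) lies on the centre line of the jaws, within the pads' length; the fingertips stand 17 mm ahead of it and the grasp point (between the pads) lies 2 mm behind it; z points along the fingers, y is the line along which they close (so a half turn about z gives the same grasp; the last joint's range is limited). The gripper opens to 85 mm and grips with 20 to 120 N. Pads are 22 mm wide; open, the fingers measure 114 mm over their backs; the gripper's body (76 mm by 85 mm) begins 54 mm behind the grasp point. The pads swing forward as they close: fully open they stand 13 mm farther back than shut.
Start: joints at [1.067, 0.286, 1.577, -0, 1.279, -0.15], TCP at [0.234, 0.633, 0.248] pointing down, gripper open.
Joint ranges: [-2.77, 2.77], [-0.9, 2.22], [0.21, 2.48], [-1.53, 4.67], [0.24, 2.81], [-2.84, 2.84]. Speed limits (rad/s): [2.79, 2.79, 3.14, 3.14, 3.14, 3.14].

## Interface

Orientations are given as a unit quaternion [x, y, z, w].
In Python, from plant import ctrl gives the robot as it stands. The module is installed in compiled form; this text tells all that it offers.
- The arm moves only by the tool drive_tool, never from a script. Its argument "moves" is a list of rows, each a list of 3 entries, a list of its own where there are three numbers: the turn, a rotation vector about the tool's x, y, z in rad, then the shift along the tool's x, y, z in m, then the finger opening in m, from 0 to 0.0854. A call has 1 to 5 rows; each row shifts and turns the commanded pose from where the row before left it, along the tool's axes as they then stand; what a row does not reach is not made up. A row lasts 1/8 s, in which the tool goes at most 62.5 mm and 10.7 degrees, less where a joint would pass 70% of its speed; a pose out of reach is approached as far as the arm can. A call with a gripper value outside its range is refused whole. The fingers move at their own pace and stop on an object; "grip_force" is the grip in N (left out, the last holds). Time passes only in rows, so rows that do not move let the fingers close. It gives the time, the measured TCP pose, the force, the opening and the grip force at its end, in the units of the state.
- ctrl.get_state(): the state, without advancing time (a new reading comes with each control period).
- ctrl.read_camera(name): name is "scene" or "side" or "wrist"; returns a dict with "image" (384x512x3 uint8, red, green, blue), "fx", "fy", "cx", "cy" (pixels), "dist" ([k1, k2, p1, p2, k3] as OpenCV has them; the pictures are not rectified), "R" (3x3) and "t" (3): a world point X has camera coordinates R X + t. Camera axes: x right, y down, z forward; pixel columns grow to the right and rows downward; lengths in m; the calibration is good to about 2 mm. A picture is of the moment at which its call begins. There is no depth.
- ctrl.sign_off(): hands the job in; it is judged then, once.
The state is a dict: "time": time; "qpos": joint angles; "dq": joint speeds; "joint_efforts": joint torques, N m; "eef_pos": TCP position; "tcp_rot": TCP orientation; "contact_force": force on the tool from outside, world axes, zero at the start; "wrist_torque": the same for the moment, N m; "opening": opening from 0.0 (shut) to 1.0 (fully open); "finger_force": force on a finger pad.
Only numpy, scipy, OpenCV 4.12 (cv2) and the standard library are available. Lean on these libraries where they do the work, as an engineer would, in place of code of your own. Each camera call takes 0.05 s, during which the arm holds its last target. There are 200 camera calls.

## Task

Take the temperature probe with the blue handle out of the grey parking block and thread its steel shaft down through both rings of the guide stand, so that the shaft dips into the beaker and the probe hangs upright with its black disc resting flat on the upper ring; then let go. Lower it rather than dropping it, and leave the orange probe standing in its socket.

Things in the scene. Friction and masses are not known exactly. Their poses are not given: they have to be found in the camera images.
- blue_probe: probe to mount, loose, about 60 g. Origin: lower tip of its shaft; z axis up the shaft. Steel shaft 10 mm thick, z = 0 to 112 mm; black disc 54 mm wide, z = 112 to 118; round blue handle 26 mm thick, z = 118 to 172 (grip near z = 145, from any side). Starts upright in either socket, tip 10 mm above the worktop, leaning 3 degrees at most; once mounted the tip hangs 24 mm above the worktop.
- orange_probe: a probe of the same shape with an orange handle, same origin and axes; it stands upright in the other socket, 80 mm from the blue one, and stays there. The fixed grey parking block, 150 x 60 x 60 mm high on a 160 x 70 x 8 mm foot, has two upright sockets 12 mm wide and 50 mm deep in a row along its length, turned up to 23 degrees from the world's x axis.
- upper_ring (a point): centre of the upper ring of the fixed guide stand, on its top face, 136 mm above the worktop; z up. Level steel ring, 6 mm thick, hole 30 mm, outside 50 mm wide. The stand's post (12 mm, with 22 mm clamps) is 58 mm from the ring's centre along this point's +x; nothing on the stand is higher than 142 mm. The stand is turned up to 34 degrees about the vertical.
- lower_ring (a point): centre of the lower ring, on its top face, 94 mm above the worktop, right below the upper ring and of the same size. Under it on the base plate stands a fixed open glass beaker, 56 mm wide, its rim 78 mm above the worktop. A grey plate reader, about 120 mm high at its back, stands on the worktop between the parking block and the guide stand.
Not all that is in view belongs to the job. What is shaped like the blue_probe but green is not meant.

How it is judged:
By the outcome, as a careful person would: the job done as asked, in the order asked, and still so for the second after the job is handed in, with the robot touching nothing.
It also fails if it takes over 35 s, if anything falls off the work surface, if the arm or the gripper's body presses on something with over 40 N, if the wrist force passes 120 N, or if a joint passes its speed limit or range.

## Working session

There is one attempt and no reset: what is moved stays moved. The work goes in short steps, Python scripts to look and compute and a tool call to move; the robot and the scene stay as the last step left them, time stands still between calls to the robot, and variables do not carry over. Pictures are saved under pics/ and viewed, at most 10 in all, crops included, and the job is handed in when it is done.

Besides the shell and the picture viewer there is one more tool, called after "Emit:" by a JSON object that holds its "api" and its "payload", one argument or row to a line. drive_tool: Moves the arm, as the interface text tells. Its arguments: {"type":"object","properties":{"moves":{"type":"array","items":{"type":"array"}},"grip_force":{"type":"number"}},"required":["moves"]}

```bash
mkdir -p pics; cat > h.py <<'E'
import numpy as np,cv2,pickle
from plant import ctrl
from scipy.spatial.transform import Rotation as Ro
def shot(n,tag):
    c=ctrl.read_camera(n); pickle.dump(c,open(f'pics/{tag}.pkl','wb')); return c
def load(tag): return pickle.load(open(f'pics/{tag}.pkl','rb'))
def K(c): return np.array([[c['fx'],0,c['cx']],[0,c['fy'],c['cy']],[0,0,1.]])
def ray(c,p):
    u=cv2.undistortPoints(np.array([[p]],float),K(c),np.array(c['dist']))[0,0]
    R=np.array(c['R']);t=np.array(c['t']).ravel()
    d=R.T@np.array([u[0],u[1],1]); return -R.T@t,d/np.linalg.norm(d)
def atz(c,p,z):
    o,d=ray(c,p); return o+d*(z-o[2])/d[2]
def tri(rs):
    A=np.zeros((3,3));b=np.zeros(3)
    for o,d in rs:
        P=np.eye(3)-np.outer(d,d);A+=P;b+=P@o
    x=np.linalg.solve(A,b); return x,[np.linalg.norm(np.cross(x-o,d)) for o,d in rs]
def proj(c,X):
    return cv2.projectPoints(np.atleast_2d(X).astype(float),cv2.Rodrigues(np.array(c['R']))[0],np.array(c['t'],float),K(c),np.array(c['dist']))[0][:,0]
def crop(c,x0,y0,x1,y1,s,f):
    im=c['image'][y0:y1,x0:x1,::-1]; cv2.imwrite(f,cv2.resize(np.ascontiguousarray(im),None,fx=s,fy=s,interpolation=cv2.INTER_CUBIC))
E
python3 - <<'E'
from h import *
a=shot('scene','sc0');b=shot('side','si0')
for n,c in(('sc',a),('si',b)):
    cv2.imwrite(f'pics/{n}0.png',cv2.resize(c['image'][:,:,::-1],(800,600)))
    print(n,c['fx'],-np.array(c['R']).T@np.array(c['t']).ravel(),np.array(c['R'])[2])
s=ctrl.get_state();print(s)
E
```

```text
sc 388.23722503337217 [-0.22158935 -0.63122806  0.72666742] [ 0.5931349   0.53360274 -0.6028757 ]
si 476.0057422460886 [ 0.1137547  -1.41338334  0.65621408] [ 0.18079301  0.90758837 -0.37894225]
{'time': 0.1, 'qpos': array([ 1.06701873e+00,  2.87094266e-01,  1.57806817e+00,  2.48692178e-06,
        1.27860888e+00, -1.50000117e-01]), 'dq': array([ 0.00013916, -0.00295572, -0.00315789, -0.00100237, -0.00062335,
       -0.0004592 ]), 'joint_efforts': array([ 1.39588472e-03, -4.07304275e+01, -2.93696380e+01, -8.39597533e-05,
        3.49197944e-03,  5.64717723e-06]), 'eef_pos': array([0.23354071, 0.63269901, 0.24705366]), 'tcp_rot': array([ 1.75967965e-01,  9.84395291e-01, -1.03126133e-03, -3.50908559e-04]), 'contact_force': array([ 0.60878493,  0.48306002, -0.93031555]), 'wrist_torque': array([ 0.02337388,  0.00457053, -0.01776597]), 'finger_force': 0.0, 'opening': 1.0025698580314648}
```

View pics/sc0.png

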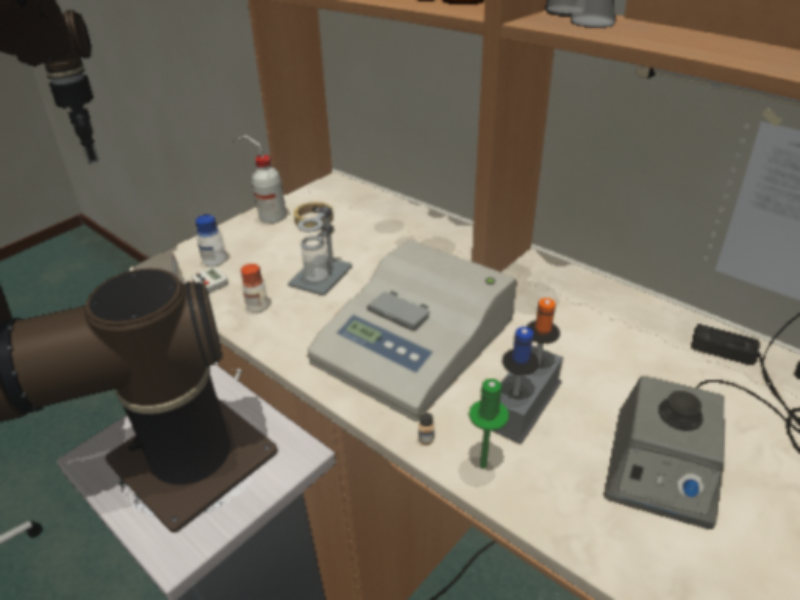

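View pics/si0.png

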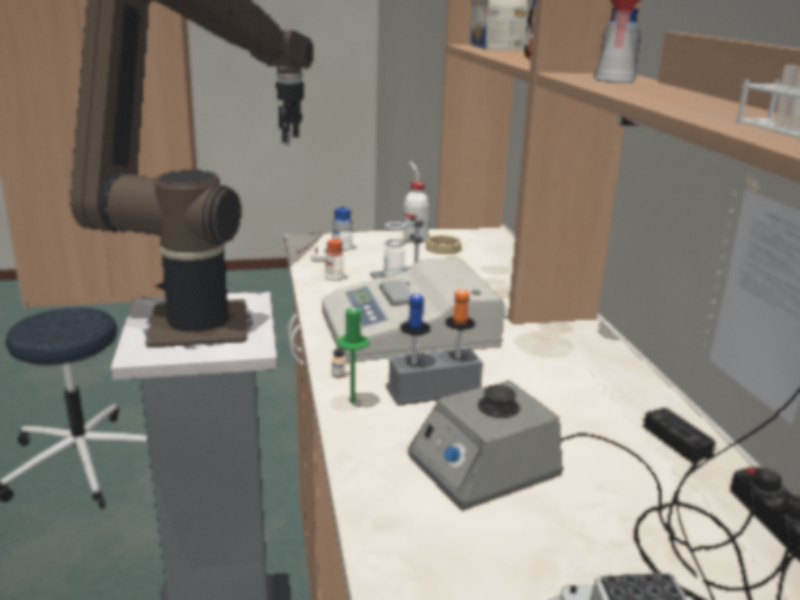

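The scene view shows three candidates, in 800x600 pixels. The blue handle is at (523,345) in the block and is the one meant. The orange one at (545,315) stays, and the green one at (490,400), outside the block, is a decoy. The guide stand's ring is at about (315,218) in the scene view and (397,226) in the side view. Next I'll make enlarged crops.

```bash
python3 - <<'E'
from h import *
a=load('sc0');b=load('si0')
def cr(c,x0,y0,w,h,s): return cv2.resize(np.ascontiguousarray(c['image'][y0:y0+h,x0:x0+w,::-1]),None,fx=s,fy=s,interpolation=cv2.INTER_CUBIC)
# each 400x300, scale 5 -> 80x60 for rings ; scale 4 -> 100x75 for probes
P=[cr(a,305,185,80,60,5),cr(b,235,180,80,60,5),cr(a,175,125,80,60,5),cr(b,225,130,80,60,5)]
cv2.imwrite('pics/m1.png',np.vstack([np.hstack(P[:2]),np.hstack(P[2:])]))
E
```

```text
(no output)
```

View pics/m1.png

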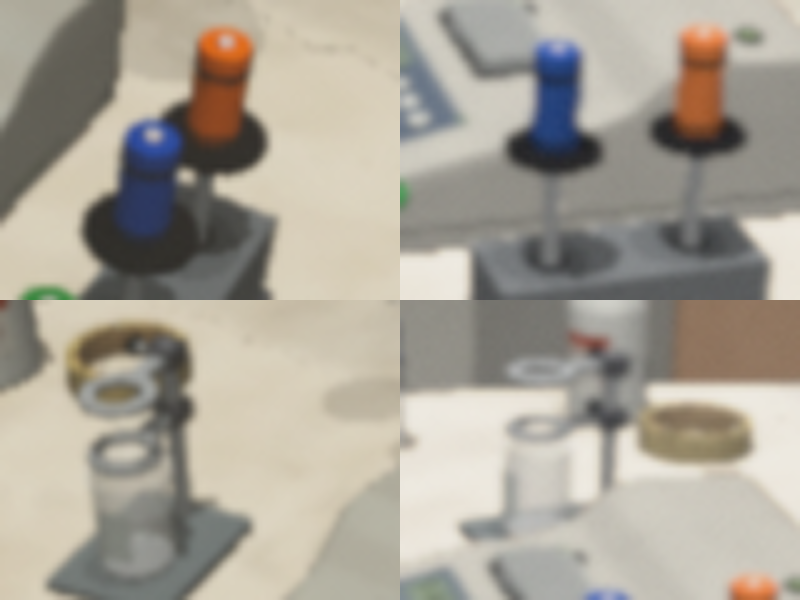

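The blue handle is in the top crops at (153,135) in scene and (558,50) in side. It stands in a block socket beside the orange one, so it is the one meant. The upper ring centre is at (118,393) and (540,370), the lower ring at (125,452) and (538,428), and the post top at (170,345) and (613,358).

```bash
python3 - <<'E'
from h import *
a=load('sc0');b=load('si0')
f=lambda x,y,X,Y:((x+.5)/5-.5+X,(y+.5)/5-.5+Y)
T={'btop':((153,128),(158,46)),'bdisc':((141,230),(154,150)),'otop':((226,40),(303,32)),'odisc':((213,137),(298,133))}
for k,(p,q) in T.items():
    A=f(*p,305,185);B=f(*q,235,180);print(k,tri([ray(a,A),ray(b,B)]))
for k,p,q,z in(('up',(118,93),(140,70),.136),('lo',(125,152),(138,128),.094),('post',(170,45),(213,58),.14)):
    A=f(*p,175,125);B=f(*q,225,130);print(k,tri([ray(a,A),ray(b,B)]),atz(a,A,z),atz(b,B,z))
s=ctrl.get_state();print(Ro.from_quat(s['tcp_rot']).as_matrix())
c=shot('wrist','w0');cv2.imwrite('pics/w0.png',c['image'][:,:,::-1]);print(Ro.from_quat(s['tcp_rot']).inv().apply(-np.array(c['R']).T@np.array(c['t']).ravel()-s['eef_pos']),np.array(c['R'])@Ro.from_quat(s['tcp_rot']).as_matrix())
E
```

```text
btop (array([ 0.37513176, -0.32996242,  0.18340342]), [np.float64(0.0018696223193449592), np.float64(0.0018696223193449732)])
bdisc (array([ 0.37476049, -0.33117085,  0.12489407]), [np.float64(0.0013057420342576763), np.float64(0.0013057420342576316)])
otop (array([ 0.45344448, -0.32157371,  0.18269731]), [np.float64(0.0010195723904722516), np.float64(0.0010195723904722902)])
odisc (array([ 0.45389169, -0.32261499,  0.12499693]), [np.float64(0.0005995648441710704), np.float64(0.0005995648441712155)])
up (array([0.44259956, 0.19186507, 0.13425622]), [np.float64(0.0008090112366562503), np.float64(0.0008090112366562402)]) [0.44182879 0.19049835 0.136     ] [0.44064702 0.18432638 0.136     ]
lo (array([0.44297961, 0.19293898, 0.09033475]), [np.float64(0.001543691647724504), np.float64(0.0015436916477244633)]) [0.44131504 0.19006881 0.094     ] [0.43926786 0.17875353 0.094     ]
post (array([0.49977385, 0.20528402, 0.13789088]), [np.float64(0.0015836224664213005), np.float64(0.0015836224664214184)]) [0.49963993 0.20441995 0.14      ] [0.49640418 0.19431528 0.14      ]
[[-9.38070304e-01  3.46443349e-01 -1.05380338e-03]
 [ 3.46444797e-01  9.38068423e-01 -1.90684027e-03]
 [ 3.27927548e-04 -2.15383493e-03 -9.99997627e-01]]
[ 0.06724347 -0.00041738 -0.1263871 ] [[ 7.16723916e-04  9.99998841e-01 -1.34317490e-03]
 [-9.64771668e-01  3.38101565e-04 -2.63088415e-01]
 [-2.63087656e-01  1.48441885e-03  9.64770792e-01]]
```

View pics/w0.png

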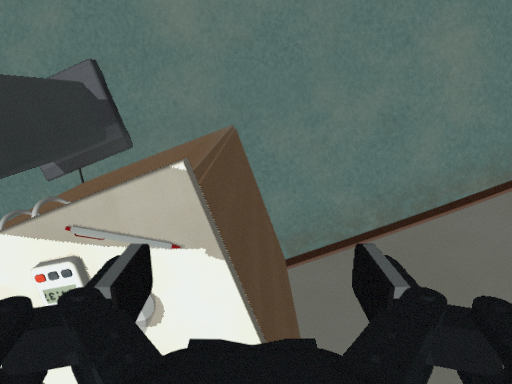

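The wrist view shows only the left table edge and a timer. The measured points agree with the given sizes: the probes are 79 mm apart and the post is 59 mm from the ring. I'll check the obstacles, then work out the moves.

```bash
cat >> h.py <<'E'
def to(*W,s=None):
    s=s or ctrl.get_state(); p=np.array(s['eef_pos']);R=Ro.from_quat(s['tcp_rot']).as_matrix()
    for w in W:
        d=R.T@(np.array(w)-p);n=int(np.ceil(np.linalg.norm(d)/.06));print(w,'tool',d.round(4),'rows',n,'each',(d/n).round(4));p=np.array(w)
E
python3 - <<'E'
from h import *
a=load('sc0');b=load('si0')
for k,A,B in(('green',(490,382),(353,312)),('wash',(263,158),(417,184)),('straw',(240,138),(411,165)),('bcap',(206,217),(342,210))):
    print(k,tri([ray(a,np.array(A)/1.5625),ray(b,np.array(B)/1.5625)]))
to((.38,.36,.30),(.47,.1,.30),(.44,-.15,.29),(.375,-.3305,.25))
E
```

```text
green (array([ 0.27059775, -0.34523567,  0.16704796]), [np.float64(0.002984546289069789), np.float64(0.0029845462890697038)])
wash (array([0.56022355, 0.48082145, 0.15311178]), [np.float64(0.002542215131683141), np.float64(0.002542215131683156)])
straw (array([0.55892825, 0.55877962, 0.18551881]), [np.float64(0.0013962282151128043), np.float64(0.001396228215112883)])
bcap (array([0.35245169, 0.42814885, 0.10410101]), [np.float64(0.004159190725898976), np.float64(0.004159190725898842)])
(0.38, 0.36, 0.3) tool [-0.2318 -0.2053 -0.0525] rows 6 each [-0.0386 -0.0342 -0.0087]
(0.47, 0.1, 0.3) tool [-0.1745 -0.2127  0.0004] rows 5 each [-0.0349 -0.0425  0.0001]
(0.44, -0.15, 0.29) tool [-0.0585 -0.2449  0.0104] rows 5 each [-0.0117 -0.049   0.0021]
(0.375, -0.3305, 0.25) tool [-0.0016 -0.1918  0.0404] rows 4 each [-0.0004 -0.0479  0.0101]
```

Emit:
{"api": "drive_tool", "payload": {
  "moves": [
    [[0,0,0],[-0.0386,-0.0342,-0.0087],0.085],
    [[0,0,0],[-0.0386,-0.0342,-0.0087],0.085],
    [[0,0,0],[-0.0386,-0.0342,-0.0087],0.085],
    [[0,0,0],[-0.0386,-0.0342,-0.0087],0.085],
    [[0,0,0],[-0.0386,-0.0342,-0.0087],0.085]
  ]
}}

```text
time: 0.78
eef_pos: [0.356, 0.4043, 0.2918]
tcp_rot: [0.176, 0.984, -0.0, -0.0]
contact_force: [0.4, 0.2, 0.4]
opening: 0.998
finger_force: 0.0
```

Emit:
{"api": "drive_tool", "payload": {
  "moves": [
    [[0,0,0],[-0.0386,-0.0342,-0.0087],0.085],
    [[0,0,0],[-0.0349,-0.0425,0],0.085],
    [[0,0,0],[-0.0349,-0.0425,0],0.085],
    [[0,0,0],[-0.0349,-0.0425,0],0.085],
    [[0,0,0],[-0.0349,-0.0425,0],0.085]
  ]
}}

```text
time: 1.4
eef_pos: [0.4521, 0.1509, 0.3004]
tcp_rot: [0.176, 0.984, 0.0, 0.0]
contact_force: [1.1, -0.8, 0.1]
opening: 0.996
finger_force: 0.0
```

```bash
python3 -c "
from h import *
s=ctrl.get_state();print(s['eef_pos'],s['qpos'],s['tcp_rot'],s['time'])
to((.44,-.15,.29),(.375,-.3305,.25),s=s)"
```

```text
[0.45214685 0.15090018 0.30038675] [ 1.08812066e-01 -2.02963638e-01  1.98741387e+00  2.52249708e-05
  1.35696180e+00 -1.10829919e+00] [1.75924870e-01 9.84403592e-01 3.72744397e-05 8.31785352e-05] 1.4
(0.44, -0.15, 0.29) tool [-0.0928 -0.2865  0.0104] rows 6 each [-0.0155 -0.0477  0.0017]
(0.375, -0.3305, 0.25) tool [-0.0015 -0.1918  0.04  ] rows 4 each [-0.0004 -0.048   0.01  ]
```

Emit:
{"api": "drive_tool", "payload": {
  "moves": [
    [[0,0,0],[-0.0155,-0.0477,0.0017],0.085],
    [[0,0,0],[-0.0155,-0.0477,0.0017],0.085],
    [[0,0,0],[-0.0155,-0.0477,0.0017],0.085],
    [[0,0,0],[-0.0155,-0.0477,0.0017],0.085],
    [[0,0,0],[-0.0155,-0.0477,0.0017],0.085]
  ]
}}

```text
time: 2.02
eef_pos: [0.4416, -0.0995, 0.2918]
tcp_rot: [0.176, 0.984, 0.0, 0.0]
contact_force: [1.2, -0.1, -0.8]
opening: 0.999
finger_force: 0.0
```

Emit:
{"api": "drive_tool", "payload": {
  "moves": [
    [[0,0,0],[-0.0155,-0.0477,0.0017],0.085],
    [[0,0,0],[0,-0.048,0.01],0.085],
    [[0,0,0],[0,-0.048,0.01],0.085],
    [[0,0,0],[0,-0.048,0.01],0.085],
    [[0,0,0],[0,-0.04,0.01],0.085]
  ]
}}

```text
time: 2.65
eef_pos: [0.3754, -0.3221, 0.2498]
tcp_rot: [0.176, 0.984, 0.0, -0.0]
contact_force: [-0.2, 0.5, 0.5]
opening: 0.995
finger_force: 0.0
```

Emit:
{"api": "drive_tool", "payload": {
  "moves": [
    [[0,0,0],[0,0,0],0.085]
  ]
}}

```text
time: 2.78
eef_pos: [0.375, -0.3221, 0.249]
tcp_rot: [0.178, 0.984, 0.001, -0.001]
contact_force: [-0.6, -0.0, 0.2]
opening: 0.993
finger_force: 0.0
```

```bash
python3 - <<'E'
from h import *
s=ctrl.get_state();print(s['eef_pos'],s['qpos'],s['tcp_rot'],s['time'])
c=shot('wrist','w1');cv2.imwrite('pics/w1.png',c['image'][:,:,::-1])
print(proj(c,[[.3751,-.3305,.182],[.3748,-.331,.125]]))
to((.375,-.3305,.25),s=s)
E
```

```text
[ 0.37498249 -0.32213     0.24898724] [-9.15153785e-01 -1.19232498e-01  2.00858538e+00 -2.73182306e-04
  1.25480721e+00 -2.12811029e+00] [ 1.77924747e-01  9.84043251e-01  7.65859002e-04 -1.03838488e-03] 2.775
[[239.00147764 220.95513645]
 [240.77990438 195.40996816]]
(0.375, -0.3305, 0.25) tool [-0.0029 -0.0078 -0.001 ] rows 1 each [-0.0029 -0.0078 -0.001 ]
```

View pics/w1.png

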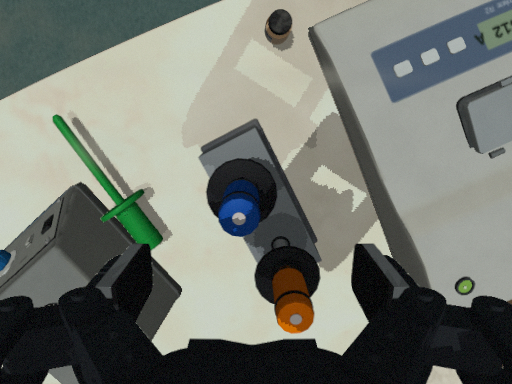

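```bash
python3 - <<'E'
from h import *
c=load('w1');print(proj(c,[[.2706,-.345,0.0],[.2706,-.345,.11],[.2706,-.345,.172]]).round())
print(atz(c,(57,118),.0),atz(c,(148,237),.013), atz(c,(75,140),.0))
for n in('scene','side'):
    k=shot(n,n+'1');im=k['image'].astype(int);o=load('sc0' if n=='scene' else 'si0')['image'].astype(int)
    for m in(o,im):
        y,x=np.where((m[...,1]>m[...,0]+40)&(m[...,1]>m[...,2]+40));print(n,len(x),x.min(),x.max(),y.min(),y.max())
o=load('sc0');print(atz(o,(485/1.5625,465/1.5625),0))
# lines
p=np.array([238,218]);print('btop',tri([ray(c,p),ray(load('sc0'),((153.5)/5-.5+305,128.5/5-.5+185)),ray(load('si0'),(158.5/5-.5+235,46.5/5-.5+180))]),atz(c,p,.182),atz(c,(241,190),.128))
E
```

```text
[[197.  80.]
 [174.  71.]
 [151.  61.]]
[ 2.50669926e-01 -5.07146453e-01 -5.55111512e-17] [ 0.41190562 -0.46361973  0.013     ] [ 0.28028378 -0.49880531  0.        ]
scene 342 301 325 243 274
scene 519 366 388 271 333
side 253 216 235 198 224
side 131 231 273 261 284
[ 0.27453449 -0.3494812   0.        ]
btop (array([ 0.3740413 , -0.3303696 ,  0.18365275]), [np.float64(0.0013817605150747122), np.float64(0.002414691624339067), np.float64(0.001547179924179978)]) [ 0.37312647 -0.3303868   0.182     ] [ 0.37015706 -0.32895218  0.128     ]
```

The green probe has toppled without being touched. It now lies near the stirrer at about (0.33,-0.49), still on the table and clear of the job. The blue handle's top at (238,218) agrees with my estimate to 3 px, so I'll go on.

```bash
python3 - <<'E'
from h import *
s=ctrl.get_state();print(s['eef_pos'],s['tcp_rot']);to((.3742,-.3303,.245),(.3742,-.3303,.154),s=s)
E
```

```text
[ 0.37654456 -0.3200893   0.25031535] [ 1.75849876e-01  9.84416957e-01  2.74067940e-04 -1.83187773e-05]
(0.3742, -0.3303, 0.245) tool [-0.0013 -0.0104  0.0053] rows 1 each [-0.0013 -0.0104  0.0053]
(0.3742, -0.3303, 0.154) tool [-0.    -0.     0.091] rows 2 each [-0.     -0.      0.0455]
```

Emit:
{"api": "drive_tool", "payload": {
  "moves": [
    [[0,0,0],[-0.001,-0.01,0.005],0.085],
    [[0,0,0],[0,0,0.03],0.085],
    [[0,0,0],[0,0,0.03],0.085],
    [[0,0,0],[0,0,0.03],0.085],
    [[0,0,0],[0,0,0],0.04]
  ],
  "grip_force": 40
}}

```text
time: 3.55
eef_pos: [0.373, -0.3286, 0.1528]
tcp_rot: [0.175, 0.984, 0.002, -0.002]
contact_force: [-0.3, 0.4, 0.0]
opening: 0.81
finger_force: 0.0
```

Emit:
{"api": "drive_tool", "payload": {
  "moves": [
    [[0,0,0],[0,0,0],0.02],
    [[0,0,0],[0,0,0],0.015],
    [[0,0,0],[0,0,0],0.015],
    [[0,0,0],[0,0,0],0.015]
  ]
}}

```text
time: 4.05
eef_pos: [0.3746, -0.3311, 0.157]
tcp_rot: [0.176, 0.984, -0.001, 0.001]
contact_force: [-0.1, 1.0, 6.2]
opening: 0.296
finger_force: 39.0
```

```bash
python3 - <<'E'
from h import *
s=ctrl.get_state();print({k:np.round(v,4) for k,v in s.items()})
c=[shot('wrist','w2'),shot('side','si2')]
P=[cv2.resize(c[0]['image'],(400,300)),cv2.resize(np.ascontiguousarray(c[1]['image'][135:285,170:370]),(400,300),interpolation=cv2.INTER_CUBIC)]
cv2.imwrite('pics/m2.png',np.hstack(P)[:,:,::-1])
E
```

```text
{'time': np.float64(4.05), 'qpos': array([-9.2730e-01, -6.1000e-03,  2.0798e+00,  6.0000e-04,  1.0651e+00,
       -2.1444e+00]), 'dq': array([ 0.    ,  0.002 , -0.001 ,  0.0029,  0.0005, -0.0002]), 'joint_efforts': array([-4.55100e-01, -2.37134e+01, -2.41811e+01, -2.75400e-01,
       -2.16700e-01, -1.60000e-03]), 'eef_pos': array([ 0.3746, -0.3311,  0.157 ]), 'tcp_rot': array([ 1.760e-01,  9.844e-01, -8.000e-04,  1.200e-03]), 'contact_force': array([-0.0892,  1.0004,  6.1716]), 'wrist_torque': array([ 0.3116, -0.0603, -0.0444]), 'finger_force': np.float64(39.0458), 'opening': np.float64(0.2959)}
```

View pics/m2.png

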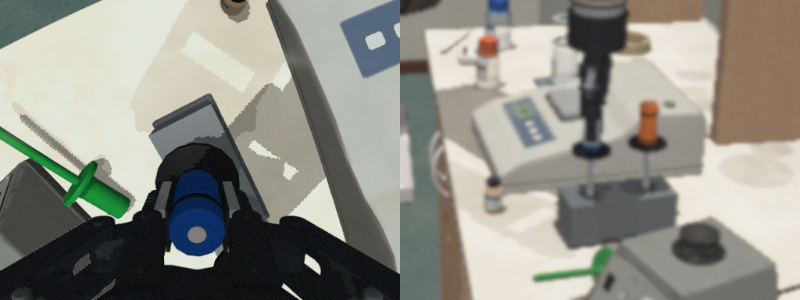

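The blue handle is centred between the pads: wrist crop (197,205), opening 25 mm, finger force 39 N. The orange probe stands at (648,125) in the side crop. Now I'll lift.

Emit:
{"api": "drive_tool", "payload": {
  "moves": [
    [[0,0,0],[0,0,-0.015],0.015],
    [[0,0,0],[0,0,-0.025],0.015],
    [[0,0,0],[0,0,-0.025],0.015],
    [[0,0,0],[0,0,-0.03],0.015],
    [[0,0,0],[0,0,-0.04],0.015]
  ]
}}

```text
time: 4.78
eef_pos: [0.3731, -0.3297, 0.2906]
tcp_rot: [0.176, 0.984, 0.001, -0.001]
contact_force: [-0.2, 0.1, -0.2]
opening: 0.297
finger_force: 39.6
```

Emit:
{"api": "drive_tool", "payload": {
  "moves": [
    [[0,0,0],[0,0,-0.04],0.015],
    [[0,0,0],[0,0,0],0.015]
  ]
}}

```text
time: 5.03
eef_pos: [0.3746, -0.3315, 0.3351]
tcp_rot: [0.176, 0.984, -0.003, 0.003]
contact_force: [-0.8, 0.5, -0.3]
opening: 0.294
finger_force: 39.6
```

```bash
python3 - <<'E'
from h import *
s=ctrl.get_state();print({k:np.round(v,4) for k,v in s.items()})
to((.46,-.15,.33),(.47,.05,.33),(.442,.16,.33),(.442,.191,.33),s=s)
E
```

```text
{'time': np.float64(5.025), 'qpos': array([-9.2740e-01, -1.6830e-01,  1.8958e+00, -4.0000e-04,  1.4060e+00,
       -2.1444e+00]), 'dq': array([-0.0016,  0.0345,  0.0829,  0.0014, -0.0212,  0.0011]), 'joint_efforts': array([ 3.02000e-02, -2.42701e+01, -3.10805e+01,  3.00000e-04,
        7.81000e-02,  0.00000e+00]), 'eef_pos': array([ 0.3746, -0.3315,  0.3351]), 'tcp_rot': array([ 0.176 ,  0.9844, -0.0029,  0.0028]), 'contact_force': array([-0.8116,  0.4883, -0.299 ]), 'wrist_torque': array([-0.052 ,  0.0053, -0.0039]), 'finger_force': np.float64(39.5806), 'opening': np.float64(0.2938)}
(0.46, -0.15, 0.33) tool [-0.0172  0.1999  0.0043] rows 4 each [-0.0043  0.05    0.0011]
(0.47, 0.05, 0.33) tool [ 0.0599  0.1911 -0.0013] rows 4 each [ 0.015   0.0478 -0.0003]
(0.442, 0.16, 0.33) tool [ 0.0644  0.0935 -0.0009] rows 2 each [ 0.0322  0.0467 -0.0004]
(0.442, 0.191, 0.33) tool [ 0.0107  0.0291 -0.0002] rows 1 each [ 0.0107  0.0291 -0.0002]
```

Emit:
{"api": "drive_tool", "payload": {
  "moves": [
    [[0,0,0],[-0.004,0.03,0],0.015],
    [[0,0,0],[-0.004,0.05,0],0.015],
    [[0,0,0],[-0.004,0.05,0],0.015],
    [[0,0,0],[-0.004,0.05,0],0.015],
    [[0,0,0],[0.01,0.05,0],0.015]
  ]
}}

```text
time: 5.65
eef_pos: [0.459, -0.115, 0.3287]
tcp_rot: [0.176, 0.984, 0.0, -0.001]
contact_force: [0.7, -0.6, 0.1]
opening: 0.291
finger_force: 39.6
```

Emit:
{"api": "drive_tool", "payload": {
  "moves": [
    [[0,0,0],[0.02,0.05,0],0.015],
    [[0,0,0],[0.02,0.05,0],0.015],
    [[0,0,0],[0.025,0.05,0],0.015],
    [[0,0,0],[0.03,0.048,0],0.015],
    [[0,0,0],[0.02,0.03,0],0.015]
  ]
}}

```text
time: 6.28
eef_pos: [0.4287, 0.139, 0.3288]
tcp_rot: [0.175, 0.985, -0.0, -0.001]
contact_force: [-0.3, 0.7, -0.6]
opening: 0.294
finger_force: 39.6
```

```bash
python3 - <<'E'
from h import *
s=ctrl.get_state();print({k:np.round(v,4) for k,v in s.items()})
to((.442,.191,.33),s=s)
E
```

```text
{'time': np.float64(6.275), 'qpos': array([ 8.7700e-02, -2.8220e-01,  2.0008e+00, -1.0000e-04,  1.4258e+00,
       -1.1312e+00]), 'dq': array([ 0.6253,  0.0306, -0.0244, -0.0117, -0.0113,  0.6271]), 'joint_efforts': array([ -1.9833, -20.0248, -30.4261,   0.0627,   0.0823,  -0.299 ]), 'eef_pos': array([0.4287, 0.139 , 0.3288]), 'tcp_rot': array([ 1.750e-01,  9.846e-01, -4.000e-04, -1.300e-03]), 'contact_force': array([-0.339 ,  0.719 , -0.6207]), 'wrist_torque': array([ 0.0165, -0.0258, -0.041 ]), 'finger_force': np.float64(39.5808), 'opening': np.float64(0.2941)}
(0.442, 0.191, 0.33) tool [ 0.0055  0.0534 -0.0012] rows 1 each [ 0.0055  0.0534 -0.0012]
```

Emit:
{"api": "drive_tool", "payload": {
  "moves": [
    [[0,0,0],[0.004,0.03,0],0.015],
    [[0,0,0],[0.004,0.024,0],0.015],
    [[0,0,0],[0,0,0],0.015],
    [[0,0,0],[0,0,0],0.015]
  ]
}}

```text
time: 6.78
eef_pos: [0.441, 0.1899, 0.3293]
tcp_rot: [0.176, 0.984, -0.001, -0.001]
contact_force: [0.2, 0.5, -0.6]
opening: 0.293
finger_force: 39.6
```

```bash
python3 - <<'E'
from h import *
P=[];E=[]
for k,(n,x,y) in enumerate((('scene',175,105),('side',215,95))):
    c=shot(n,n+'3');P.append(cv2.resize(np.ascontiguousarray(c['image'][y:y+75,x:x+100]),(400,300),interpolation=cv2.INTER_CUBIC))
    E.append(ctrl.get_state()['eef_pos'])
w=shot('wrist','w3');E.append(ctrl.get_state()['eef_pos'])
P.append(cv2.resize(w['image'],(400,300)));P.append(cv2.resize(np.ascontiguousarray(w['image'][184:384,128:394]),(400,300)))
cv2.imwrite('pics/m3.png',np.vstack([np.hstack(P[:2]),np.hstack(P[2:])])[:,:,::-1])
print(np.round(E,4),ctrl.get_state()['time'])
E
```

```text
[[0.4411 0.1897 0.3296]
 [0.4413 0.1896 0.3299]
 [0.4414 0.1896 0.3301]] 6.925
```

View pics/m3.png

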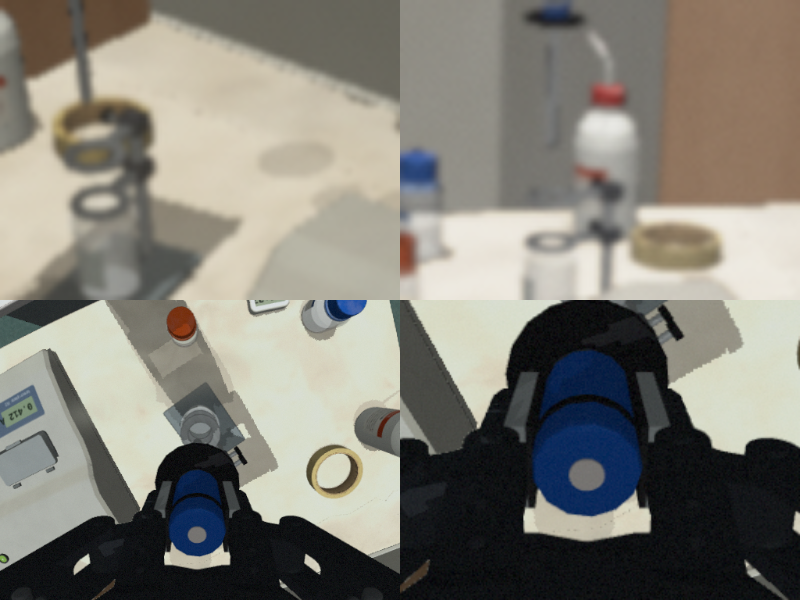

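The scene crop shows the tip at (85,101) above the upper ring at about (93,153). The side crop shows the shaft at x≈549.5 with its tip at y≈147, and the lower ring at (551,242). Now I'll compute tip and shaft positions against the rings.

```bash
python3 - <<'E'
from h import *
a=load('scene3');b=load('side3')
f=lambda x,y,X,Y:((x+.5)/4-.5+X,(y+.5)/4-.5+Y)
A=f(85,101,175,105);B=f(149.5,147,215,95);print('tip',tri([ray(a,A),ray(b,B)]))
A2=f(78,2,175,105)
# side shaft at same height: find point on side line for scene upper shaft point
for y in(45,60,75,90,110):
    print(y,tri([ray(a,A2),ray(b,f(149,y,215,95))]))
print('disc side',f(155,17,215,95))
for X in([.441,.190,.183],[.441,.190,.298]): print(proj(a,X),proj(b,X))
print('ring sc3',atz(a,f(93,153,175,105),.136),'lower',atz(a,f(104,203,175,105),.094),'lower side',atz(b,f(151,242,215,95),.094))
for d in ('sc0','si0'):
  c=load(d);print(proj(c,[[.442,.191,.133],[.442,.191,.091]]))
E
```

```text
tip (array([0.43943911, 0.19164677, 0.18078921]), [np.float64(0.001576264735110884), np.float64(0.0015762647351109558)])
45 (array([0.43077007, 0.17323559, 0.27381388]), [np.float64(0.002730103817340159), np.float64(0.0027301038173401936)])
60 (array([0.43529672, 0.18141919, 0.26376559]), [np.float64(0.0029961945157219727), np.float64(0.0029961945157220976)])
75 (array([0.43963667, 0.18915041, 0.2537818 ]), [np.float64(0.008809070462713078), np.float64(0.008809070462713104)])
90 (array([0.4437741 , 0.19639557, 0.24388214]), [np.float64(0.014706697329564377), np.float64(0.01470669732956438)])
110 (array([0.44894779, 0.20524067, 0.23084915]), [np.float64(0.022698343838808213), np.float64(0.022698343838808276)])
disc side (253.375, 98.875)
[[196.4497392  129.70295359]] [[252.75562247 130.50775342]]
[[192.11665299  93.567682  ]] [[253.67187631  98.55641688]]
ring sc3 [0.44256515 0.19279066 0.136     ] lower [0.4418095  0.18586708 0.094     ] lower side [0.44005537 0.17949248 0.094     ]
[[198.23490774 143.97780141]
 [199.66057713 155.6301273 ]]
[[252.59027545 143.81939653]
 [252.271592   154.85293346]]
```

Emit:
{"api": "drive_tool", "payload": {
  "moves": [
    [[0,0,0],[-0.0015,0.0015,0.02],0.015],
    [[0,0,0],[0,0,0.02],0.015],
    [[0,0,0],[0,0,0.02],0.015],
    [[0,0,0],[0,0,0.01],0.015],
    [[0,0,0],[0,0,0],0.015]
  ]
}}

```text
time: 7.55
eef_pos: [0.4431, 0.1909, 0.2598]
tcp_rot: [0.176, 0.984, -0.0, -0.001]
contact_force: [-0.4, -0.4, 0.0]
opening: 0.288
finger_force: 39.6
```

```bash
python3 - <<'E'
from h import *
P=[]
for k,(n,x,y) in enumerate((('scene',175,105),('side',215,105))):
    c=shot(n,n+'4');P.append(cv2.resize(np.ascontiguousarray(c['image'][y:y+60,x:x+80]),(400,300),interpolation=cv2.INTER_CUBIC))
cv2.imwrite('pics/m4.png',np.hstack(P)[:,:,::-1])
s=ctrl.get_state();print(s['eef_pos'],s['contact_force'])
E
```

```text
[0.44385677 0.19117415 0.26119769] [-0.42909501  0.26280205 -0.13492587]
```

View pics/m4.png

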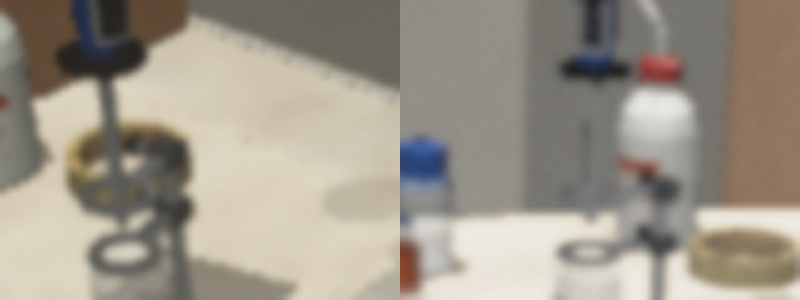

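The tip is through the upper ring: scene (122,222), side (590,217) above the lower ring at (587,255). I'll continue down gently.

Emit:
{"api": "drive_tool", "payload": {
  "moves": [
    [[0,0,0],[0,0,0.015],0.015],
    [[0,0,0],[0,0,0.02],0.015],
    [[0,0,0],[0,0,0.015],0.015],
    [[0,0,0],[0,0,0],0.015]
  ]
}}

```text
time: 8.15
eef_pos: [0.4425, 0.1911, 0.2085]
tcp_rot: [0.176, 0.984, -0.001, -0.002]
contact_force: [0.3, 0.1, -0.3]
opening: 0.292
finger_force: 39.6
```

Emit:
{"api": "drive_tool", "payload": {
  "moves": [
    [[0,0,0],[0,0,0.015],0.015],
    [[0,0,0],[0,0,0.015],0.015],
    [[0,0,0],[0,0,0.003],0.015],
    [[0,0,0],[0,0,0],0.015]
  ]
}}

```text
time: 8.65
eef_pos: [0.4433, 0.1913, 0.177]
tcp_rot: [0.176, 0.984, -0.0, -0.0]
contact_force: [-0.3, -0.2, -0.9]
opening: 0.296
finger_force: 39.6
```

Emit:
{"api": "drive_tool", "payload": {
  "moves": [
    [[0,0,0],[0,0,0.002],0.015],
    [[0,0,0],[0,0,0.002],0.015],
    [[0,0,0],[0,0,0],0.015]
  ]
}}

```text
time: 9.02
eef_pos: [0.4434, 0.1913, 0.1734]
tcp_rot: [0.176, 0.984, 0.0, 0.0]
contact_force: [-0.0, -0.6, -0.7]
opening: 0.292
finger_force: 39.6
```

Emit:
{"api": "drive_tool", "payload": {
  "moves": [
    [[0,0,0],[0,0,0.002],0.015],
    [[0,0,0],[0,0,0],0.015]
  ]
}}

```text
time: 9.28
eef_pos: [0.4434, 0.1913, 0.1713]
tcp_rot: [0.176, 0.984, -0.0, 0.0]
contact_force: [-0.3, 0.3, -0.2]
opening: 0.289
finger_force: 39.7
```

Emit:
{"api": "drive_tool", "payload": {
  "moves": [
    [[0,0,0],[0,0,0.0015],0.015],
    [[0,0,0],[0,0,0],0.015]
  ]
}}

```text
time: 9.52
eef_pos: [0.4435, 0.1914, 0.1713]
tcp_rot: [0.176, 0.984, -0.0, -0.0]
contact_force: [-3.2, -0.7, 5.9]
opening: 0.296
finger_force: 40.5
```

Contact on the upper ring: 5.9 N at the expected height. I'll release.

Emit:
{"api": "drive_tool", "payload": {
  "moves": [
    [[0,0,0],[0,0,0],0.024],
    [[0,0,0],[0,0,0],0.028],
    [[0,0,0],[0,0,0],0.034],
    [[0,0,0],[0,0,0],0.045],
    [[0,0,0],[0,0,0],0.065]
  ],
  "grip_force": 20
}}

```text
time: 10.15
eef_pos: [0.4433, 0.1913, 0.1696]
tcp_rot: [0.176, 0.984, -0.0, -0.0]
contact_force: [-0.2, 0.2, -0.8]
opening: 0.723
finger_force: 0.0
```

Emit:
{"api": "drive_tool", "payload": {
  "moves": [
    [[0,0,0],[0,0,0],0.065],
    [[0,0,0],[0,0,0],0.065]
  ]
}}

```text
time: 10.4
eef_pos: [0.4434, 0.1913, 0.1698]
tcp_rot: [0.176, 0.984, -0.0, -0.0]
contact_force: [0.1, 0.8, 0.5]
opening: 0.758
finger_force: 0.0
```

```bash
python3 - <<'E'
from h import *
P=[]
for k,(n,x,y) in enumerate((('scene',165,105),('side',215,105))):
    c=shot(n,n+'5');P.append(cv2.resize(np.ascontiguousarray(c['image'][y:y+60,x:x+80]),(400,300),interpolation=cv2.INTER_CUBIC))
w=shot('wrist','w5');P.append(cv2.resize(w['image'],(400,300)));P.append(cv2.resize(np.ascontiguousarray(w['image'][184:384,128:394]),(400,300)))
cv2.imwrite('pics/m5.png',np.vstack([np.hstack(P[:2]),np.hstack(P[2:])])[:,:,::-1])
s=ctrl.get_state();print(s['eef_pos'],s['contact_force'],s['opening'])
X=[.4425,.191,.196];print(proj(w,[X,[.4425,.191,.142]]))
E
```

```text
[0.44340156 0.19130952 0.16981599] [-0.21991667  0.09020394 -0.332594  ] 0.7585397798538001
[[250.80936315 304.04743184]
 [250.99207264 240.71531112]]
```

View pics/m5.png

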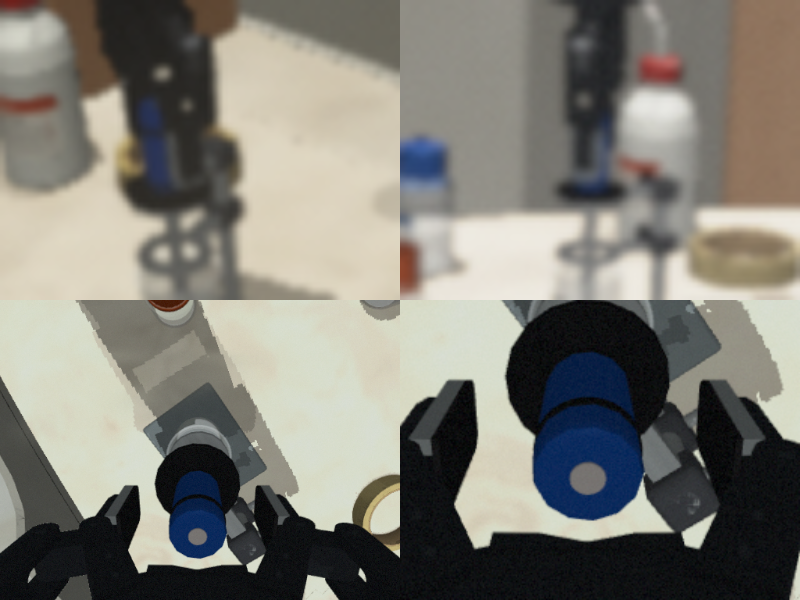

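The disc rests on the ring: scene (170,190), side (592,190). The shaft runs through the lower ring at (590,252), and the handle stands free between the open jaws. I'll retreat straight up.

Emit:
{"api": "drive_tool", "payload": {
  "moves": [
    [[0,0,0],[0,0,-0.015],0.065],
    [[0,0,0],[0,0,-0.03],0.065],
    [[0,0,0],[0,0,-0.04],0.065],
    [[0,0,0],[0,0,-0.04],0.065],
    [[0,0,0],[0,0,-0.02],0.065]
  ]
}}

```text
time: 11.18
eef_pos: [0.4443, 0.1915, 0.3192]
tcp_rot: [0.176, 0.984, 0.001, 0.003]
contact_force: [0.2, -0.1, -0.9]
opening: 0.764
finger_force: 0.0
```

Emit:
{"api": "drive_tool", "payload": {
  "moves": [
    [[0,0,0],[0,0,0],0.065],
    [[0,0,0],[0,0,0],0.065]
  ]
}}

```text
time: 11.42
eef_pos: [0.443, 0.1912, 0.3141]
tcp_rot: [0.176, 0.984, -0.0, -0.001]
contact_force: [-0.1, 0.2, -0.9]
opening: 0.762
finger_force: 0.0
```

```bash
python3 - <<'E'
from h import *
P=[]
for k,(n,x,y,w,h) in enumerate((('scene',165,105,80,60),('side',215,105,80,60),('scene',265,170,120,90),('side',200,160,160,120))):
    c=shot(n,n+'6');P.append(cv2.resize(np.ascontiguousarray(c['image'][y:y+h,x:x+w]),(400,300),interpolation=cv2.INTER_CUBIC))
cv2.imwrite('pics/m6.png',np.vstack([np.hstack(P[:2]),np.hstack(P[2:])])[:,:,::-1])
s=ctrl.get_state();print(s['eef_pos'],s['contact_force'],s['opening'],s['time'])
E
```

```text
[0.4429161  0.19120217 0.31345962] [ 0.31567946 -0.33189467  0.03130229] 0.759817898859204 11.625
```

View pics/m6.png

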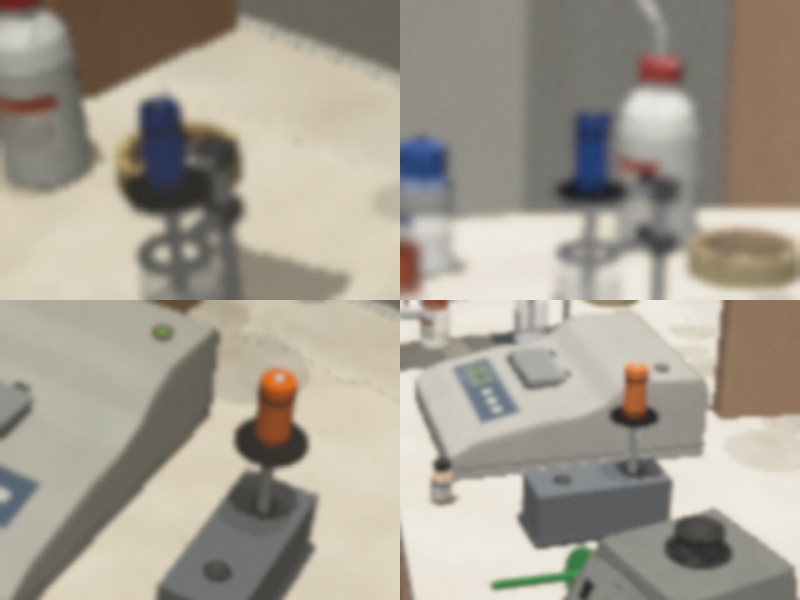

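The blue probe hangs upright with its disc flat on the upper ring (side crop 592,190). The orange probe stands in its socket (635,390), and the gripper is clear. I'll hand it in.

```bash
python3 -c "
from plant import ctrl
print(ctrl.sign_off())"
```

```text
the job is handed in; nothing more can be done
None
```

The job is handed in: the blue probe hangs through both rings with its disc on the upper ring, the orange probe still stands in its socket, and the gripper is clear; the green decoy toppled early on, with no contact force registered, and lies on the table by the stirrer.

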